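Complete the row of crucibles on the furnace tray

ROBOT

A 7-joint arm with a two-finger parallel gripper is mounted at the origin on a cart in front of the work surface, level with it; the furniture and walls round the work are solid. World frame = base frame: x ahead of the robot, y to its left, z up, the work surface at z = 0. Lengths are in m, angles in rad, forces in N, time in s.
With the tool pointing down it reaches from about 0.35 to 0.9 m from the base axis. Payload 8.1 kg.
Tool frame: the origin (TCP) lies on the centre line of the jaws, within the pads' length; the fingertips stand arm.tip_extent ahead of it and the grasp point (between the pads) lies 3 mm ahead of it (arm.tip_extent is the distance from the TCP to the fingertips, in m); y points along the fingers, z is the direction in which the jaws open and shut, and the axes are right-handed (so a half turn about y gives the same grasp; the last joint's range is limited). The gripper opens to 92 mm and grips with 3 to 60 N. Pads are 19 mm wide; open, the fingers measure 130 mm over their backs; the gripper's body (75 mm by 190 mm) begins 47 mm behind the grasp point.
Start: joints at [-1.338, 0.434, 0.025, 1.573, -0.012, 1.134, -0.075], TCP at [0.206, 0.59, 0.249] pointing down, gripper open.
Joint ranges: [-2.62, 2.62], [-0.44, 2.09], [-1.27, 1.32], [0.08, 2.57], [-1.32, 4.46], [0.12, 2], [-2.74, 2.74]. Speed limits (rad/s): [2.22, 2.22, 3.01, 3.01, 3.14, 3.14, 3.14].

INTERFACE

Orientations are given as a rotation vector (axis times angle).
In Python, from cell import observe, get_image, sign_off, boxes_of, place_of, arm gives the robot as it stands.
- The arm moves only by the tool arm_command, never from a script. Its argument "plan" is a list of rows, each a list of 2 entries, a list of its own where there are three numbers: the shift along the tool's x, y, z in m, then the turn, a rotation vector about the tool's x, y, z in degrees. In form: [[[tx, ty, tz], [ax, ay, az]], ...]. A call has 1 to 5 rows; each row is the pose to reach, as a shift and turn from the pose commanded when the call began, along the tool's axes at that moment; what a row does not reach only later rows make up. A row lasts 1/10 s, in which the tool goes at most 50 mm and 8.59 degrees, less where a joint would pass 70% of its speed; a pose out of reach is approached as far as the arm can. A call with a gripper value outside its range is refused whole. "fingers" is the closure, from -1 (fully open) to 1 (shut), set as the call begins (left out, the last holds). The fingers move at their own pace and stop on an object; "squeeze" is the grip in N (left out, the last holds). Time passes only in rows, so rows that repeat a pose let the fingers close. It gives the time, the measured TCP pose, the force and the opening at its end, in the units of the state.
- observe(): the state, without advancing time (a new reading comes with each control period).
- get_image(name): name is "scene" or "side" or "wrist"; returns a dict with "color" (400x640x3 uint8, red, green, blue), "camera_matrix" (3x3 intrinsics, pixels), "distortion" ([k1, k2, p1, p2, k3] as OpenCV has them; the pictures are not rectified), "world_to_cam" (4x4, takes a point from world to camera coordinates); the wrist camera has in their place "mount" (4x4, takes a point from camera to tool coordinates, whose origin is the TCP and whose axes are the tool frame's). Camera axes: x right, y up, looking along -z (the intrinsics and any distortion apply to the point x, -y, -z); pixel columns grow to the right and rows downward; lengths in m; the calibration is good to about 2 mm. A picture is of the moment at which its call begins: read the wrist's pose just before it. There is no depth.
- sign_off(): hands the job in, once; it reports no verdict.
Trained networks look in a picture, given as the dict that the camera call returned (one of the last four; its "shot" number tells which), for a name from the list of things; names that differ only in an ending like _2 or _b are one class to them, and where a whole thing is asked for, a point or a joint stands for the part that bears it (a point fixed in the world has none). Each returns a list of dicts, best first, with "confidence" (0 to 1); they miss things now and then, are a little off and sometimes report something else, mostly with a low value. They report only what shows in the picture. A call takes as long as a camera call. They do not tell look-alikes from the thing itself.
- boxes_of(picture, thing): "point" ([column, row] in pixels, amid what is visible of it).
- place_of(picture, thing): "point" ([column, row] in pixels: a listed point, or the origin of a listed thing).
The state is a dict: "clock": time; "joints": joint angles; "dq": joint speeds; "joint_efforts": joint torques, N m; "position": TCP position; "ee_rot": TCP orientation; "force": force on the tool from outside, world axes, zero at the start; "ft_torque": the same for the moment, N m; "width": opening from 0.0 (shut) to 1.0 (fully open).
Only numpy, scipy, OpenCV 4.12 (cv2) and the standard library are available. Lean on these libraries where they do the work, as an engineer would, in place of code of your own. Each camera call takes 0.05 s, during which the arm holds its last target.

TASK

Fill the furnace tray: take the two lidded crucibles that stand on the worktop and set them upright in the two empty wells of the tray, either one in either well, so that the three crucibles stand in a full row. Set them down gently rather than dropping them, tip none over, and leave the crucible that is already in the tray in its well.

Things in the scene. Friction and masses are not known exactly. Their poses are not given: they have to be found in the camera images.
- tray: long flat metal tray, 94 x 250 x 10 mm, fixed, at any yaw. Origin: centre of its underside on the worktop; long side along its y, z up. Three round dark-floored wells, 54 mm across, 5 mm deep (floor at z = 5 mm), lie at x = 0, y = -80, 0 and +80 mm. The one at +80 holds crucible_3, the other two are empty. A wire loop 20 mm high stands at each short end
- crucible_1: white porcelain crucible, lid fixed on: round, 45 mm across at the rim, 36 mm above its foot, narrowing to a foot 22 mm across; 49 mm high with the lid's knob, about 45 g; grip it across the rim. Origin: centre of its underside; z up. Stands loose on the worktop to the left of the tray.
- crucible_2: white porcelain crucible, lid fixed on: round, 45 mm across at the rim, 36 mm above its foot, narrowing to a foot 22 mm across; 49 mm high with the lid's knob, about 45 g; grip it across the rim. Origin: centre of its underside; z up. Stands loose on the worktop to the left of the tray. A round open aluminium tin, 60 mm across and 26 mm high, stands near the two crucibles and is not part of the job.
- crucible_3: white porcelain crucible, lid fixed on: round, 45 mm across at the rim, 36 mm above its foot, narrowing to a foot 22 mm across; 49 mm high with the lid's knob, about 45 g; grip it across the rim. Origin: centre of its underside; z up. Stands loose in the tray's well at y = +80 mm, an end of the row, and stays there.
There are look-alikes about, which are no part of the job. Leave any turquoise or yellow look-alike of the crucible_2 alone.

How it is judged:
At the end, for the whole second after the job is handed in: each of the three wells holds one crucible, crucible_3 still in its own: every crucible within 17 mm of its well's centre along each tray axis, down on the well's floor (to 3 mm), upright to 0.1 rad, at rest and released (((x of crucible_1 in the frame of tray between -0.017 and 0.017 m and y of crucible_1 in the frame of tray between -0.017 and 0.017 m and z of each of crucible_1, crucible_2 in the frame of tray below 0.008 m and angle between each of crucible_1, crucible_2's own z axis and vertical below 0.1 rad and linear speed of each of crucible_1, crucible_2 below 0.02 m/s and x of crucible_2 in the frame of tray between -0.017 and 0.017 m and y of crucible_2 in the frame of tray between -0.097 and -0.063 m) or (x of crucible_2 in the frame of tray between -0.017 and 0.017 m and y of crucible_2 in the frame of tray between -0.017 and 0.017 m and z of each of crucible_2, crucible_1 in the frame of tray below 0.008 m and angle between each of crucible_2, crucible_1's own z axis and vertical below 0.1 rad and linear speed of each of crucible_2, crucible_1 below 0.02 m/s and x of crucible_1 in the frame of tray between -0.017 and 0.017 m and y of crucible_1 in the frame of tray between -0.097 and -0.063 m)) and x of crucible_3 in the frame of tray between -0.017 and 0.017 m and y of crucible_3 in the frame of tray between 0.063 and 0.097 m and z of crucible_3 in the frame of tray below 0.008 m and angle between crucible_3's own z axis and vertical below 0.1 rad and linear speed of crucible_3 below 0.02 m/s); the robot touches nothing.
It fails at once if a crucible is tipped over (more than 0.6 rad) (angle between any of crucible_1, crucible_2, crucible_3's own z axis and vertical above 0.6 rad).
It fails at once if a crucible falls free of the fingers faster than 0.7 m/s (a drop of about 25 mm) ((linear speed of crucible_1 above 0.7 m/s and contact force between the fingers and crucible_1 below 0.01 N) or (linear speed of crucible_2 above 0.7 m/s and contact force between the fingers and crucible_2 below 0.01 N) or (linear speed of crucible_3 above 0.7 m/s and contact force between the fingers and crucible_3 below 0.01 N)).
It fails at once if the crucible already in the tray leaves its place (moved more than 25 mm) (distance of crucible_3 from where it was at the start of the episode above 0.025 m).
It also fails if it takes over 48 s, if anything falls off the work surface, if the arm or the gripper's body presses on something with over 40 N, if the wrist force passes 120 N, or if a joint passes its speed limit or range.

## Working session

There is one attempt and no reset: what is moved stays moved. The work goes in short steps, Python scripts to look and compute and a tool call to move; the robot and the scene stay as the last step left them, time stands still between calls to the robot, and variables do not carry over. Pictures are saved under pics/ and viewed, and the job is handed in when it is done.

Besides the shell and the picture viewer there is one more tool, called by a JSON object that holds its "name" and its "arguments". arm_command: Moves the arm, as the interface text tells. Its arguments: {"type":"object","properties":{"plan":{"type":"array","items":{"type":"array"}},"fingers":{"type":"number"},"squeeze":{"type":"number"}},"required":["plan"]}

```bash
ls; mkdir -p pics
python3 - <<'E'
from cell import *
import cv2,pickle
s=observe();print(s, arm.tip_extent)
d={}
for n in ["scene","side","wrist"]:
    p=get_image(n);d[n]=p
    cv2.imwrite(f"pics/{n}0.png",p["color"][:,:,::-1])
    print(n,p["camera_matrix"],p["distortion"],p.get("world_to_cam"),p.get("mount"))
    for t in ["tray","crucible_1"]:
        print(t,[(r["point"],r["confidence"]) for r in place_of(p,t)])
d["state"]=s
pickle.dump(d,open("d0.pkl","wb"))
E
```

```text
pics
{'clock': 0.0, 'joints': array([-1.33760436,  0.43521016,  0.02498429,  1.57411817, -0.01160453,
        1.13398065, -0.07508489]), 'dq': array([-0.00031434, -0.00028348,  0.00020296, -0.00062324,  0.00043796,
       -0.00099194,  0.00210401]), 'joint_efforts': array([-1.01140125e-03, -6.67847300e+01,  9.84264202e-01, -3.14461362e+01,
       -6.07031467e-02,  4.27524280e-02,  1.86685816e-04]), 'position': array([0.20584563, 0.58961801, 0.24794489]), 'ee_rot': array([-1.55625001,  0.26371051, -0.26352063]), 'force': array([ 0.37192305, -0.32947475,  0.27178202]), 'ft_torque': array([-0.08060814,  0.00713608,  0.00468317]), 'width': 0.9974161635973935} 0.022
scene [[431.47855789   0.         321.52224053]
 [  0.         431.47855789 200.57900985]
 [  0.           0.           1.        ]] [-0.00430387  0.          0.          0.          0.        ] [[-0.51205437 -0.85867362 -0.02190739  0.3614172 ]
 [ 0.3282345  -0.21917847  0.91881604 -0.1642224 ]
 [-0.79376472  0.463293    0.3940776  -0.84222505]
 [ 0.          0.          0.          1.        ]] None
tray [([380.8, 188.0], 0.
[... 538 characters left out ...]
        1.        ]] None
tray [([326.3, 185.9], 0.82)]
crucible_1 [([284.9, 269.7], 0.91), ([319.5, 236.6], 0.78), ([286.2, 249.3], 0.73), ([335.3, 193.1], 0.71), ([298.6, 224.3], 0.58)]
wrist [[295.4245771    0.         316.54943603]
 [  0.         295.4245771  194.9917702 ]
 [  0.           0.           1.        ]] [-0.04189278  0.          0.          0.          0.        ] None [[-8.24317220e-04 -9.56673853e-01 -2.91160540e-01 -7.77525785e-02]
 [ 7.47138113e-04  2.91159969e-01 -9.56674090e-01 -1.34964004e-01]
 [ 9.99999381e-01 -1.00614006e-03  4.74759321e-04  2.17096731e-04]
 [ 0.00000000e+00  0.00000000e+00  0.00000000e+00  1.00000000e+00]]
tray []
crucible_1 [([282.2, 296.1], 0.59)]
```

View pics/scene0.png

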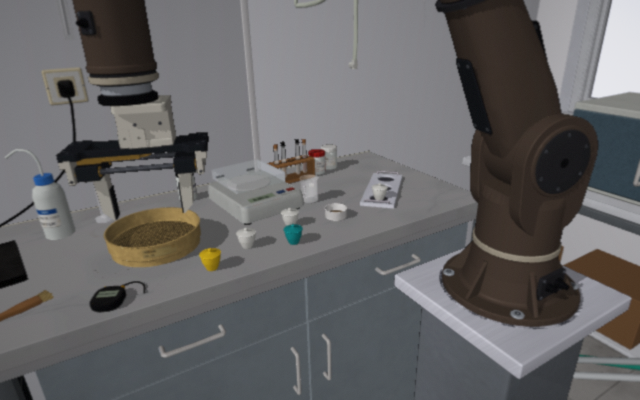

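View pics/side0.png

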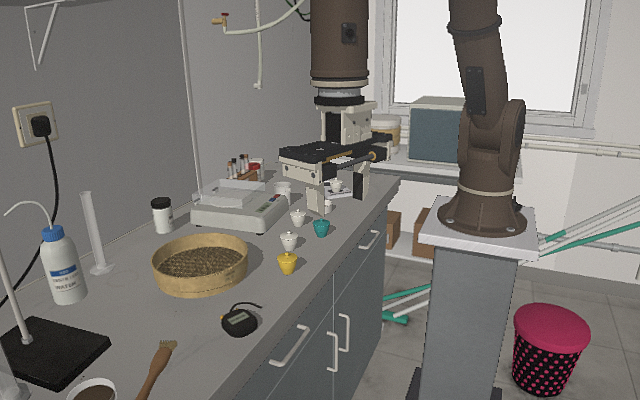

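View pics/wrist0.png

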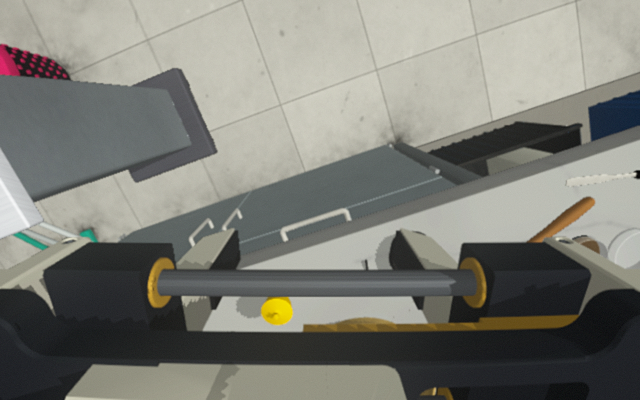

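```bash
cat > h.py <<'E'
import numpy as np,cv2
from scipy.spatial.transform import Rotation as R
def ray(p,px,state=None):
    u=cv2.undistortPoints(np.array([[px]],float),p["camera_matrix"],np.array(p["distortion"],float))[0,0]
    d=np.array([u[0],-u[1],-1.])
    if p.get("world_to_cam") is not None: M=np.linalg.inv(p["world_to_cam"])
    else:
        T=np.eye(4);T[:3,:3]=R.from_rotvec(state["ee_rot"]).as_matrix();T[:3,3]=state["position"]
        M=T@p["mount"]
    return M[:3,3],M[:3,:3]@d
def onz(p,px,z=0,state=None):
    o,d=ray(p,px,state);return (o+d*(z-o[2])/d[2])
def proj(p,X,state=None):
    if p.get("world_to_cam") is not None: W=p["world_to_cam"]
    else:
        T=np.eye(4);T[:3,:3]=R.from_rotvec(state["ee_rot"]).as_matrix();T[:3,3]=state["position"]
        W=np.linalg.inv(T@p["mount"])
    c=(W@np.c_[X,np.ones(len(X))].T)[:3]
    q=np.c_[c[0],-c[1],-c[2]]
    return cv2.projectPoints(q,np.zeros(3),np.zeros(3),p["camera_matrix"],np.array(p["distortion"],float))[0][:,0]
E
python3 - <<'E'
from h import *;import pickle
d=pickle.load(open("d0.pkl","rb"))
for n,l in dict(scene=[[210.9,268.1],[289.5,243.1],[247.3,247.2],[379.5,198.5],[288.3,223.4]],side=[[284.9,269.7],[319.5,236.6],[286.2,249.3],[335.3,193.1],[298.6,224.3]]).items():
    for q in l: print(n,q,onz(d[n],q,0))
print(onz(d["scene"],[380.8,188],0),onz(d["side"],[326.3,185.9]))
print(R.from_rotvec(d["state"]["ee_rot"]).as_matrix())
E
```

```text
scene [210.9, 268.1] [0.37588925 0.47210265 0.        ]
scene [289.5, 243.1] [0.38261446 0.28055115 0.        ]
scene [247.3, 247.2] [0.41874399 0.37201005 0.        ]
scene [379.5, 198.5] [ 4.78550221e-01 -6.00820765e-02 -5.55111512e-17]
scene [288.3, 223.4] [0.47825562 0.23548534 0.        ]
side [284.9, 269.7] [0.38420837 0.46652762 0.        ]
side [319.5, 236.6] [0.38110532 0.28239965 0.        ]
side [286.2, 249.3] [0.42801069 0.37867833 0.        ]
side [335.3, 193.1] [ 4.66799220e-01 -4.15473259e-02 -5.55111512e-17]
side [298.6, 224.3] [0.46689341 0.23300704 0.        ]
[ 0.54176694 -0.11420919  0.        ] [ 0.52407698 -0.09906361  0.        ]
[[ 9.44127551e-01 -3.80535266e-04  3.29580071e-01]
 [-3.29580259e-01 -1.52442435e-03  9.44126331e-01]
 [ 1.43146521e-04 -9.99998766e-01 -1.56466794e-03]]
```

Run:
```python
import cv2
a=cv2.imread("pics/scene0.png")[160:280,190:430];b=cv2.imread("pics/side0.png")[160:280,240:400]
cv2.imwrite("pics/za.png",cv2.resize(a,None,fx=3.3,fy=3.3,interpolation=cv2.INTER_CUBIC))
cv2.imwrite("pics/zb.png",cv2.resize(b,None,fx=4.5,fy=4.5,interpolation=cv2.INTER_CUBIC))
```

```text
(no output)
```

View pics/za.png

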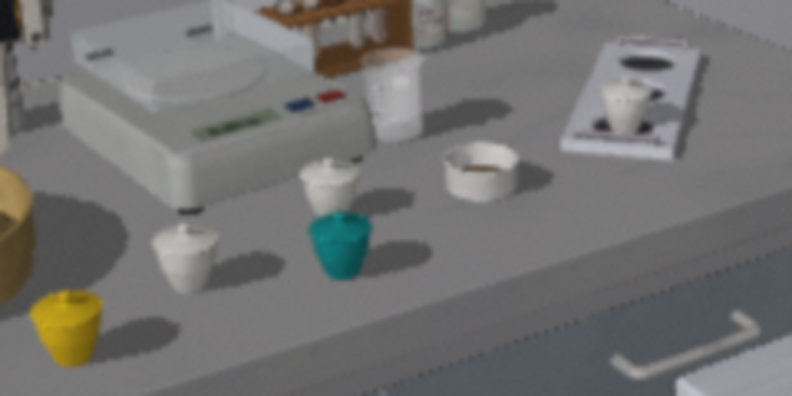

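View pics/zb.png

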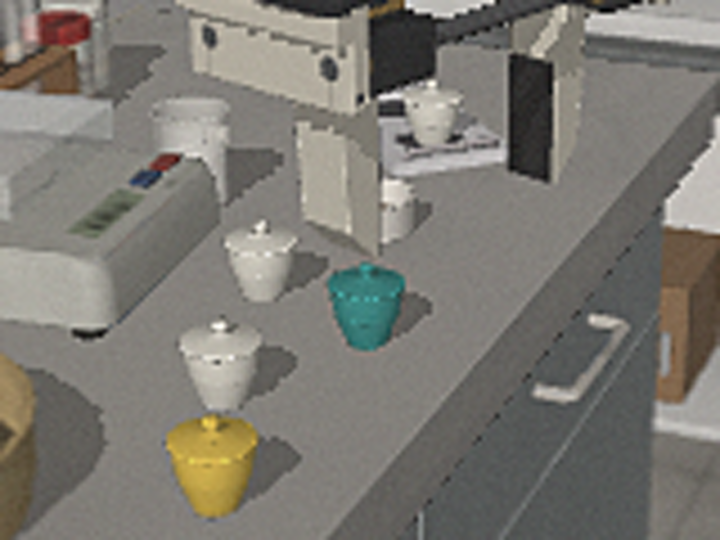

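Run:
```python
from h import *;import pickle
d=pickle.load(open("d0.pkl","rb"))
za=lambda u,v:[(u+.5)/3.3-.5+190,(v+.5)/3.3-.5+160]
zb=lambda u,v:[(u+.5)/4.5-.5+240,(v+.5)/4.5-.5+160]
def tri(r):
    A=0;b=0
    for o,v in r:
        v=v/np.linalg.norm(v);P=np.eye(3)-np.outer(v,v);A=A+P;b=b+P@o
    return np.linalg.solve(A,b)
for n,a,b in [("A",(186,226),(221,319)),("B",(330,159),(262,222)),("C",(627,79),(432,83)),("turq",(341,213),(367,266)),("yel",(68,293),(210,416))]:
    a=za(*a);b=zb(*b)
    print(n,onz(d["scene"],a,.049),onz(d["side"],b,.049),tri([ray(d["scene"],a),ray(d["side"],b)]))
for q in [(565,145),(674,152),(617,40),(706,47)]: print("tray",onz(d["scene"],za(*q),.01))
print("well far",onz(d["scene"],za(646,63),.005),"tin",onz(d["scene"],za(481,155),.026))
```

```text
A [0.41898086 0.37034856 0.049     ] [0.42231116 0.37173518 0.049     ] [0.42398065 0.36855493 0.04686297]
B [0.46496401 0.23553045 0.049     ] [0.46434154 0.23912906 0.049     ] [0.46675227 0.23471693 0.04753682]
C [ 0.47344187 -0.05474439  0.049     ] [ 0.470359   -0.05352173  0.049     ] [ 0.469817   -0.05187149  0.05015272]
turq [0.37788648 0.27112137 0.049     ] [0.37815472 0.27661788 0.049     ] [0.38154039 0.26940141 0.0462602 ]
yel [0.37159937 0.4686525  0.049     ] [0.37536676 0.47180097 0.049     ] [0.37800465 0.46702812 0.045788  ]
tray [0.45996703 0.01952801 0.01      ]
tray [ 0.39846651 -0.04676055  0.01      ]
tray [ 0.6453723  -0.17729259  0.01      ]
tray [ 0.57950093 -0.23686811  0.01      ]
well far [ 0.58743736 -0.16829623  0.005     ] tin [0.4512849  0.10839472 0.026     ]
```

Run:
```python
from h import *;import pickle
d=pickle.load(open("d0.pkl","rb"))
za=lambda u,v:[(u+.5)/3.3-.5+190,(v+.5)/3.3-.5+160]
zb=lambda u,v:[(u+.5)/4.5-.5+240,(v+.5)/4.5-.5+160]
print("feet",onz(d["scene"],za(190,212)),onz(d["scene"],za(358,160)),onz(d["side"],zb(92,333)))
print("top edges", [onz(d["scene"],za(180,150),z) for z in (.04,.05,.06,.07)])
# triangulate front left top corner
def tri(r):
    A=0;b=0
    for o,v in r:
        v=v/np.linalg.norm(v);P=np.eye(3)-np.outer(v,v);A=A+P;b=b+P@o
    return np.linalg.solve(A,b)
print(tri([ray(d["scene"],za(185,165)),ray(d["side"],zb(105,270))]))
print("sieve right bottom",onz(d["scene"],[200,240],0),onz(d["scene"],[158,262],0),"beaker",onz(d["scene"],za(398,138)))
```

```text
feet [0.53433494 0.32594976 0.        ] [0.54922277 0.16911682 0.        ] [5.35375750e-01 3.26376651e-01 5.55111512e-17]
top edges [array([0.5648822 , 0.31834288, 0.04      ]), array([0.54281829, 0.32602409, 0.05      ]), array([0.52075439, 0.33370529, 0.06      ]), array([0.49869048, 0.34138649, 0.07      ])]
[0.52013467 0.33128291 0.04621659]
sieve right bottom [0.514705   0.45517819 0.        ] [ 4.64378636e-01  5.63466805e-01 -5.55111512e-17] beaker [0.57128322 0.11796007 0.        ]
```

{"name": "arm_command", "arguments": {"plan": [[[0.361,0,-0.249],[0,0,0]],[[0.361,0,-0.249],[0,0,0]],[[0.361,0,-0.249],[0,0,0]],[[0.361,0,-0.249],[0,0,0]],[[0.361,0,-0.249],[0,0,0]]], "fingers": -0.5, "squeeze": 12}}

```text
clock: 0.95
position: [0.3544, 0.3865, 0.249]
ee_rot: [-1.554, 0.263, -0.264]
force: [0.7, 0.6, 0.4]
width: 0.754
```

{"name": "arm_command", "arguments": {"plan": [[[0.154,0,-0.106],[0,0,0]],[[0.154,0,-0.106],[0,0,0]],[[0.154,0,-0.106],[0,0,0]],[[0.154,0,-0.106],[0,0,0]],[[0.154,0,-0.106],[0,0,0]]]}}

```text
clock: 1.45
position: [0.4673, 0.2318, 0.2491]
ee_rot: [-1.555, 0.269, -0.272]
force: [0.5, 0.1, 0.5]
width: 0.746
```

```bash
cat > look.py <<'E'
import sys,pickle,cv2
from cell import *
from h import *
n=sys.argv[1]; cams=sys.argv[2].split(",")
d={"state":observe()}
print({k:np.round(d["state"][k],4) for k in("clock","position","ee_rot","force","width")})
for c in cams:
    d[c]=get_image(c); cv2.imwrite(f"pics/{c}_{n}.png",d[c]["color"][:,:,::-1])
pickle.dump(d,open(f"{n}.pkl","wb"))
E
python3 look.py b1 wrist
```

```text
{'clock': np.float64(1.45), 'position': array([0.4673, 0.2318, 0.2491]), 'ee_rot': array([-1.5552,  0.2687, -0.2724]), 'force': array([0.4837, 0.1148, 0.4675]), 'width': np.float64(0.7462)}
```

View pics/wrist_b1.png

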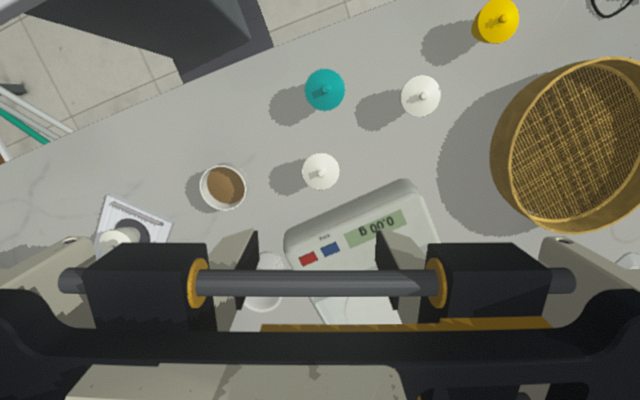

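Run:
```python
from h import *;import pickle
d=pickle.load(open("b1.pkl","rb"));p=d["wrist"];s=d["state"]
im=p["color"]
g=cv2.cvtColor(im,cv2.COLOR_RGB2GRAY);m=((g>195)*255).astype(np.uint8)
for (u,v) in [(420,96),(321,171)]:
    w=m[v-28:v+28,u-28:u+28].copy()
    c,_=cv2.findContours(w,cv2.RETR_EXTERNAL,cv2.CHAIN_APPROX_NONE)
    c=max(c,key=cv2.contourArea);h=cv2.convexHull(c);e=cv2.fitEllipse(h)
    q=np.array(e[0])+[u-28,v-28]
    print(e,q,onz(p,q,.036,s), "bg",g[v-26,u+20])
cv2.imwrite("pics/zw.png",cv2.resize(im[60:210,280:460,::-1],None,fx=4,fy=4,interpolation=cv2.INTER_CUBIC))
# balance edges
for q in [(405,183),(288,235)]: print("bal",onz(p,q,.05,s))
```

```text
((28.982540130615234, 27.16342544555664), (37.91657257080078, 41.514774322509766), 27.848955154418945) [420.98254013  95.16342545] [0.42319639 0.37223457 0.036     ] bg 171
((27.777273178100586, 27.486351013183594), (36.11387252807617, 36.64151382446289), 99.28529357910156) [320.77727318 170.48635101] [0.46701634 0.23706258 0.036     ] bg 173
bal [0.51130876 0.32589674 0.05      ]
bal [0.52706774 0.17273043 0.05      ]
```

View pics/zw.png

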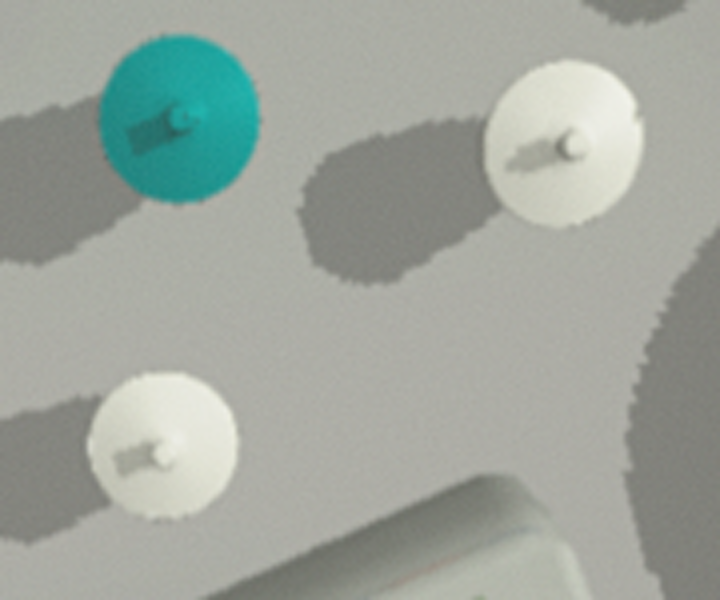

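{"name": "arm_command", "arguments": {"plan": [[[-0.002,0.04,0.005],[0,0,0]],[[-0.002,0.09,0.005],[0,0,0]],[[-0.002,0.13,0.005],[0,0,0]],[[-0.002,0.149,0.005],[0,0,0]],[[-0.002,0.149,0.005],[0,0,0]]]}}

```text
clock: 2.0
position: [0.4612, 0.2432, 0.0972]
ee_rot: [-1.558, 0.266, -0.259]
force: [-0.6, 0.2, 0.6]
width: 0.752
```

```bash
python3 look.py b2 wrist
python3 - <<'E'
from h import *;import pickle
s=pickle.load(open("b2.pkl","rb"))["state"];M=R.from_rotvec(s["ee_rot"]).as_matrix();print(M.round(4))
print(M.T@(np.array([.467,.2365,.036])-s["position"]))
E
```

```text
{'clock': np.float64(2.0), 'position': array([0.4612, 0.2432, 0.0972]), 'ee_rot': array([-1.558 ,  0.2655, -0.2586]), 'force': array([-0.6435,  0.1792,  0.5788]), 'width': np.float64(0.7524)}
[[ 0.9448 -0.0048  0.3276]
 [-0.3276 -0.0024  0.9448]
 [-0.0038 -1.     -0.0038]]
[ 0.00796287  0.06114407 -0.00421089]
```

View pics/wrist_b2.png

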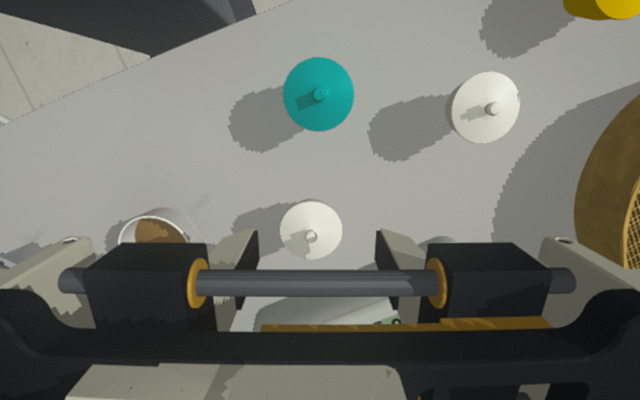

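{"name": "arm_command", "arguments": {"plan": [[[0,0,0],[0,0,0]]]}}

```text
clock: 2.15
position: [0.4641, 0.244, 0.1009]
ee_rot: [-1.553, 0.262, -0.264]
force: [0.7, -0.3, -0.7]
width: 0.751
```

{"name": "arm_command", "arguments": {"plan": [[[0.005,0.02,-0.006],[0,0,0]],[[0.005,0.035,-0.006],[0,0,0]],[[0.005,0.035,-0.006],[0,0,0]]]}}

```text
clock: 2.45
position: [0.4664, 0.2357, 0.0649]
ee_rot: [-1.554, 0.264, -0.263]
force: [-0.6, 0.3, 0.4]
width: 0.752
```

{"name": "arm_command", "arguments": {"plan": [[[0,0,0],[0,0,0]],[[0,0,0],[0,0,0]]]}}

```text
clock: 2.65
position: [0.4672, 0.2362, 0.0662]
ee_rot: [-1.553, 0.262, -0.265]
force: [0.2, -0.0, 0.4]
width: 0.753
```

```bash
python3 look.py b3 wrist
python3 - <<'E'
from h import *;import pickle
s=pickle.load(open("b3.pkl","rb"))["state"];M=R.from_rotvec(s["ee_rot"]).as_matrix();print(M.round(4))
print(M.T@(np.array([.467,.2365,.036])-s["position"]))
E
```

```text
{'clock': np.float64(2.65), 'position': array([0.4672, 0.2362, 0.0662]), 'ee_rot': array([-1.5529,  0.262 , -0.2646]), 'force': array([ 0.1894, -0.0114,  0.42  ]), 'width': np.float64(0.753)}
[[ 0.9442  0.0019  0.3293]
 [-0.3293  0.0015  0.9442]
 [ 0.0013 -1.      0.002 ]]
[-0.00031852  0.03016185  0.0001079 ]
```

View pics/wrist_b3.png

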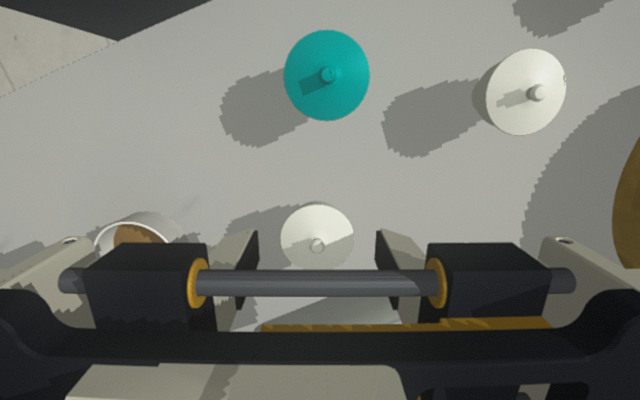

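Crucible centred at column ~317 between the fingers (row ~237). Down and grip.

{"name": "arm_command", "arguments": {"plan": [[[0,0.015,0],[0,0,0]],[[0,0.03,0],[0,0,0]],[[0,0.03,0],[0,0,0]],[[0,0.03,0],[0,0,0]]]}}

```text
clock: 3.1
position: [0.4666, 0.2357, 0.0353]
ee_rot: [-1.554, 0.263, -0.264]
force: [-0.2, 0.4, 1.2]
width: 0.749
```

{"name": "arm_command", "arguments": {"plan": [[[0,0,0],[0,0,0]],[[0,0,0],[0,0,0]],[[0,0,0],[0,0,0]],[[0,0,0],[0,0,0]],[[0,0,0],[0,0,0]]], "fingers": 1, "squeeze": 12}}

```text
clock: 3.6
position: [0.4667, 0.2357, 0.035]
ee_rot: [-1.554, 0.263, -0.264]
force: [-0.4, -0.3, 2.8]
width: 0.465
```

```bash
python3 look.py b4 wrist,side
```

```text
{'clock': np.float64(3.6), 'position': array([0.4667, 0.2357, 0.035 ]), 'ee_rot': array([-1.5542,  0.2631, -0.2639]), 'force': array([-0.3843, -0.3144,  2.8131]), 'width': np.float64(0.4653)}
```

View pics/wrist_b4.png

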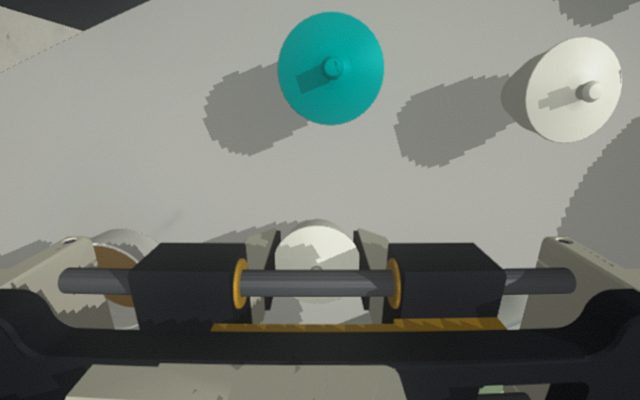

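{"name": "arm_command", "arguments": {"plan": [[[0,-0.01,0],[0,0,0]],[[0,-0.03,0],[0,0,0]],[[0,-0.06,0],[0,0,0]],[[0,-0.085,0],[0,0,0]],[[0,-0.085,0],[0,0,0]]]}}

```text
clock: 4.2
position: [0.4681, 0.2363, 0.1233]
ee_rot: [-1.551, 0.261, -0.267]
force: [0.2, -0.4, -0.2]
width: 0.46
```

```bash
python3 look.py b5 wrist,side,scene
python3 - <<'E'
import cv2,numpy as np
b=cv2.imread("pics/side_b5.png")[130:290,230:430];a=cv2.imread("pics/scene_b5.png")[130:290,200:400]
cv2.imwrite("pics/zc.png",np.hstack([cv2.resize(x,(400,320),interpolation=cv2.INTER_CUBIC) for x in (a,b)]))
E
```

```text
{'clock': np.float64(4.2), 'position': array([0.4681, 0.2363, 0.1233]), 'ee_rot': array([-1.5509,  0.2606, -0.2668]), 'force': array([ 0.1751, -0.386 , -0.1672]), 'width': np.float64(0.4603)}
```

View pics/zc.png

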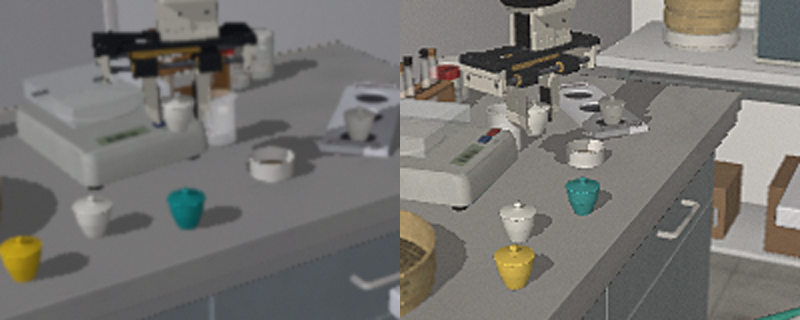

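View pics/wrist_b5.png

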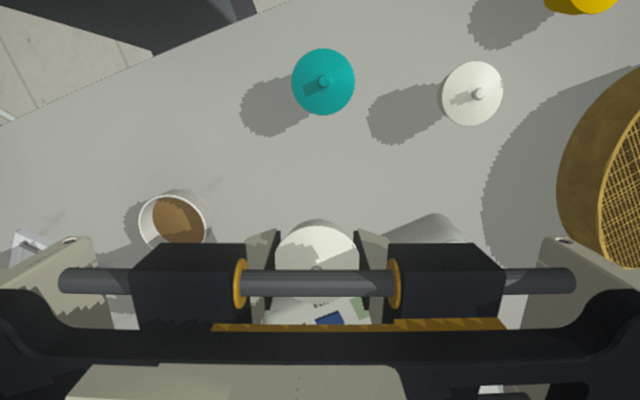

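{"name": "arm_command", "arguments": {"plan": [[[0,-0.045,0],[0,0,0]],[[0.02,-0.085,-0.03],[0,3,0]],[[0.045,-0.105,-0.07],[0,9,0]],[[0.07,-0.107,-0.112],[0,16,0]],[[0.095,-0.107,-0.153],[0,23,0]]]}}

```text
clock: 4.85
position: [0.5055, 0.0595, 0.2269]
ee_rot: [-1.492, 0.58, -0.58]
force: [1.0, -0.5, -1.1]
width: 0.463
```

Run:
```python
from h import *
from cell import observe
s=observe();M=R.from_rotvec(s["ee_rot"]).as_matrix();print(s["position"],M.round(4))
print(M.T@(np.array([.55,-.135,.23])-s["position"]))
```

```text
[0.50549743 0.05945007 0.22688236] [[ 7.375e-01  3.000e-04  6.753e-01]
 [-6.753e-01  2.000e-04  7.375e-01]
 [ 1.000e-04 -1.000e+00  4.000e-04]]
[ 0.16413715 -0.00314847 -0.11335833]
```

{"name": "arm_command", "arguments": {"plan": [[[0.04,0,-0.028],[0,1.5,0]],[[0.082,0,-0.056],[0,3,0]],[[0.123,0,-0.085],[0,3,0]],[[0.155,0,-0.107],[0,3,0]],[[0.164,0,-0.113],[0,3,0]]]}}

```text
clock: 5.35
position: [0.5501, -0.1384, 0.2256]
ee_rot: [-1.483, 0.623, -0.622]
force: [0.0, 0.4, -0.6]
width: 0.46
```

{"name": "arm_command", "arguments": {"plan": [[[0,0,0],[0,0,0]],[[0,0,0],[0,0,0]],[[0,0,0],[0,0,0]]]}}

```text
clock: 5.65
position: [0.5506, -0.1306, 0.2262]
ee_rot: [-1.481, 0.616, -0.614]
force: [0.1, -0.2, -0.2]
width: 0.462
```

```bash
python3 look.py t1 wrist
```

```text
{'clock': np.float64(5.65), 'position': array([ 0.5506, -0.1306,  0.2262]), 'ee_rot': array([-1.4812,  0.6162, -0.6139]), 'force': array([ 0.0636, -0.1925, -0.2144]), 'width': np.float64(0.4616)}
```

View pics/wrist_t1.png

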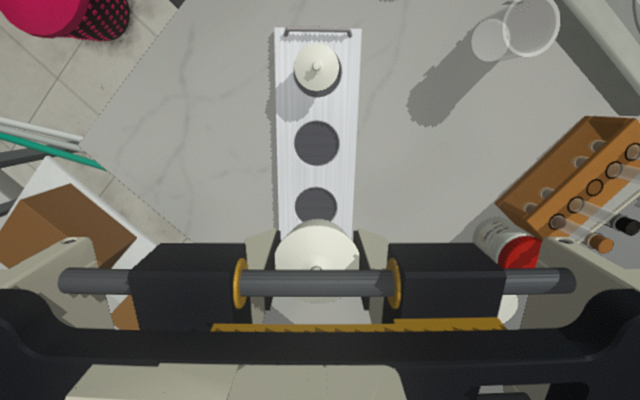

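Run:
```python
from h import *;import pickle
d=pickle.load(open("t1.pkl","rb"));p=d["wrist"];s=d["state"]
g=cv2.cvtColor(p["color"],cv2.COLOR_RGB2GRAY)
w=((g[110:175,285:350]<110)*255).astype(np.uint8)
c,_=cv2.findContours(w,cv2.RETR_EXTERNAL,cv2.CHAIN_APPROX_NONE);c=max(c,key=cv2.contourArea);e=cv2.fitEllipse(cv2.convexHull(c))
q=np.array(e[0])+[285,110];m=onz(p,q,.008,s)
print(e,q,m)
print("corners",onz(p,(275,29),.01,s),onz(p,(361,29),.01,s))
L=[];Rr=[]
for v in (60,80,110,130,160,180,200,215):
    row=g[v].astype(int); 
    # bright tray >200?
    b=np.where(cv2.GaussianBlur(g,(3,3),0)[v,255:375]>185)[0]
    if len(b): L.append(onz(p,(255+b.min()-.5,v),.01,s));Rr.append(onz(p,(255+b.max()+.5,v),.01,s));print(v,255+b.min(),255+b.max(),np.linalg.norm(L[-1]-Rr[-1]))
for E_ in(L,Rr):
    E_=np.array(E_);vx=cv2.fitLine(E_[:,:2].astype(np.float32),cv2.DIST_HUBER,0,.01,.01).ravel();print(vx,np.degrees(np.arctan2(vx[1],vx[0])))
# C rim
print("C knob",onz(p,(316.5,66),.054,s),"C rim",onz(p,(316.5,66.5),.041,s))
# far well: visible widest
cv2.imwrite("pics/zt.png",cv2.resize(p["color"][20:240,250:390,::-1],None,fx=2.7,fy=2.7,interpolation=cv2.INTER_CUBIC))
```

```text
((31.383914947509766, 32.74646759033203), (43.584590911865234, 43.935184478759766), 121.92082214355469) [316.38391495 142.74646759] [ 0.5257454  -0.10523051  0.008     ]
corners [ 0.40790278 -0.05016191  0.01      ] [0.47331805 0.01516515 0.01      ]
60 275 359 0.09356579709964848
80 276 359 0.09396419114213299
110 309 357 0.05620636423117057
130 277 356 0.09342687368861667
160 278 354 0.09246727445626086
180 278 353 0.09306728852590421
200 279 352 0.09247603201399149
215 279 351 0.092676355910437
[ 0.6615925  -0.74986356  0.49706367 -0.13616502] -48.578564
[ 0.69316566 -0.7207783   0.5596555  -0.07362547] -46.118774
C knob [ 0.46976508 -0.04890015  0.054     ] C rim [ 0.46897658 -0.04813166  0.041     ]
```

View pics/zt.png

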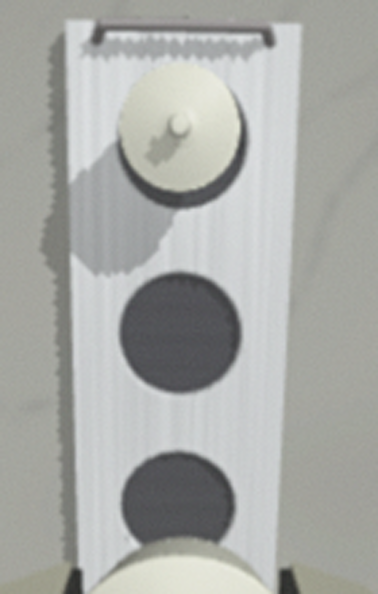

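```bash
cat > go.py <<'E'
import sys
from h import *
from cell import observe
s=observe();M=R.from_rotvec(s["ee_rot"]).as_matrix();print(s["clock"],s["position"].round(4),M.round(4).tolist(),s["force"].round(2),s["width"].round(3))
print((M.T@(np.array([float(a) for a in sys.argv[1:4]])-s["position"])).round(4))
E
python3 go.py .5816 -.1625 .08
```

```text
Traceback (most recent call last):
  File "go.py", line 4, in <module>
    s=observe();M=R.from_rotvec(s["ee_rot"]).as_matrix();print(s["clock"],s["position"].round(4),M.round(4).tolist(),s["force"].round(2),s["width"].round(3))
                                                                                                                                         ^^^^^^^^^^^^^^^^
AttributeError: 'float' object has no attribute 'round'
```

```bash
sed -i 's/,s\["width"\].round(3)/,s["width"]/' go.py
python3 go.py .5816 -.1625 .08
```

```text
5.7 [ 0.5508 -0.1307  0.2264] [[0.7061, -0.0007, 0.7081], [-0.7081, 0.001, 0.7061], [-0.0011, -1.0, 0.0002]] [ 0.77 -0.78 -0.86] 0.46035654733294423
[ 0.0445  0.1464 -0.0006]
```

{"name": "arm_command", "arguments": {"plan": [[[0.03,0.02,0],[0,0,0]],[[0.0445,0.06,-0.001],[0,0,0]],[[0.0445,0.1,-0.001],[0,0,0]],[[0.0445,0.13,-0.001],[0,0,0]],[[0.0445,0.146,-0.001],[0,0,0]]]}}

```text
clock: 6.2
position: [0.5801, -0.1631, 0.0779]
ee_rot: [-1.482, 0.619, -0.613]
force: [-0.2, -0.2, -0.3]
width: 0.461
```

{"name": "arm_command", "arguments": {"plan": [[[0,0,0],[0,0,0]],[[0,0,0],[0,0,0]],[[0,0,0],[0,0,0]]]}}

```text
clock: 6.5
position: [0.5825, -0.1648, 0.0821]
ee_rot: [-1.481, 0.615, -0.618]
force: [-0.3, -0.2, 0.1]
width: 0.468
```

```bash
python3 look.py t2 wrist,scene; python3 go.py .5816 -.1625 .0405;python3 - <<'E'
import cv2,numpy as np
a=cv2.imread("pics/scene_t2.png")[120:240,320:480]
cv2.imwrite("pics/zc2.png",cv2.resize(a,None,fx=5,fy=5,interpolation=cv2.INTER_CUBIC))
E
```

```text
{'clock': np.float64(6.5), 'position': array([ 0.5825, -0.1648,  0.0821]), 'ee_rot': array([-1.4807,  0.6149, -0.6183]), 'force': array([-0.3378, -0.2147,  0.1228]), 'width': np.float64(0.468)}
6.6 [ 0.5824 -0.1651  0.0821] [[0.7044, 0.0023, 0.7098], [-0.7098, -0.0003, 0.7044], [0.0018, -1.0, 0.0015]] [ 0.02  0.05 -0.81] 0.45944251508736167
[-0.0025  0.0416  0.0012]
```

View pics/zc2.png

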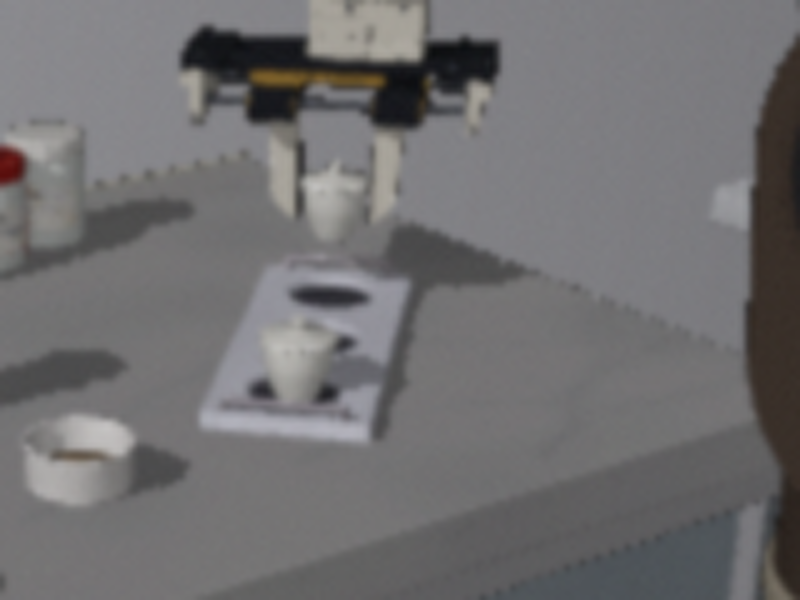

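View pics/wrist_t2.png

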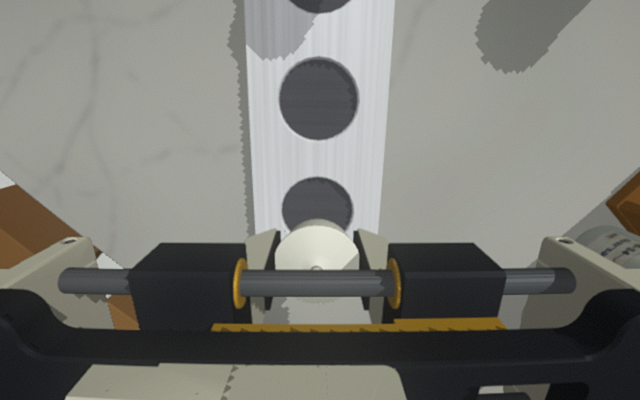

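Run:
```python
from h import *;import pickle
d=pickle.load(open("t2.pkl","rb"));p=d["wrist"];s=d["state"]
print(onz(p,(318.5,98),.009,s))
for c in [(.5816,-.1625)]:
  t=np.linspace(0,6.28,9);print(proj(p,np.c_[c[0]+.027*np.cos(t),c[1]+.027*np.sin(t),0*t+.01],s).round(0).tolist())
```

```text
[ 0.52569426 -0.10483389  0.009     ]
[[342.0, 234.0], [353.0, 211.0], [343.0, 186.0], [317.0, 176.0], [291.0, 186.0], [281.0, 211.0], [292.0, 234.0], [317.0, 244.0], [342.0, 234.0]]
```

{"name": "arm_command", "arguments": {"plan": [[[-0.002,0.015,0.001],[0,0,0]],[[-0.002,0.03,0.001],[0,0,0]],[[-0.002,0.037,0.001],[0,0,0]],[[-0.002,0.037,0.001],[0,0,0]],[[-0.002,0.037,0.001],[0,0,0]]]}}

```text
clock: 7.1
position: [0.5808, -0.1633, 0.0438]
ee_rot: [-1.481, 0.618, -0.617]
force: [0.3, -0.3, -0.7]
width: 0.461
```

```bash
python3 go.py .5816 -.1625 .0405
```

```text
7.1 [ 0.5808 -0.1633  0.0438] [[0.7039, -0.0001, 0.7103], [-0.7103, -0.0001, 0.7039], [-0.0, -1.0, -0.0001]] [ 0.31 -0.26 -0.74] 0.4606575031868854
[-0.      0.0033  0.0011]
```

{"name": "arm_command", "arguments": {"plan": [[[0,0.0015,0.001],[0,0,0]],[[0,0.003,0.001],[0,0,0]],[[0,0.004,0.001],[0,0,0]],[[0,0.004,0.001],[0,0,0]],[[0,0.004,0.001],[0,0,0]]]}}

```text
clock: 7.6
position: [0.5818, -0.1624, 0.04]
ee_rot: [-1.481, 0.617, -0.618]
force: [0.1, 0.2, 2.2]
width: 0.465
```

{"name": "arm_command", "arguments": {"plan": [[[0,0,0],[0,0,0]],[[0,0,0],[0,0,0]],[[0,0,0],[0,0,0]],[[0,0,0],[0,0,0]]], "fingers": -0.5}}

```text
clock: 8.0
position: [0.5813, -0.1624, 0.0396]
ee_rot: [-1.481, 0.618, -0.617]
force: [0.0, 0.1, -0.7]
width: 0.737
```

{"name": "arm_command", "arguments": {"plan": [[[0,-0.02,0],[0,0,0]],[[0,-0.06,0],[0,0,0]],[[0,-0.11,0],[0,0,0]],[[0,-0.15,0],[0,0,0]],[[0,-0.18,0],[0,0,0]]]}}

```text
clock: 8.5
position: [0.5819, -0.1627, 0.2226]
ee_rot: [-1.481, 0.615, -0.619]
force: [0.2, 1.1, -0.3]
width: 0.755
```

```bash
python3 look.py t3 wrist,scene; python3 go.py .423 .372 .22
```

```text
{'clock': np.float64(8.5), 'position': array([ 0.5819, -0.1627,  0.2226]), 'ee_rot': array([-1.4806,  0.6154, -0.6194]), 'force': array([ 0.1952,  1.0808, -0.2904]), 'width': np.float64(0.755)}
8.6 [ 0.5836 -0.1633  0.2244] [[0.7039, 0.0075, 0.7103], [-0.7103, -0.0012, 0.7039], [0.0061, -1.0, 0.0045]] [ 0.51  0.37 -0.14] 0.7480338967503631
[-0.4933  0.0025  0.2627]
```

View pics/wrist_t3.png

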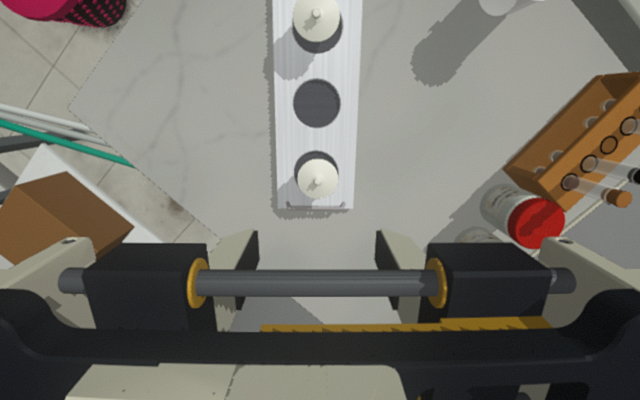

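{"name": "arm_command", "arguments": {"plan": [[[-0.04,0,0.022],[0,0,0]],[[-0.084,0,0.045],[0,0,0]],[[-0.128,0,0.068],[0,0,0]],[[-0.172,0,0.091],[0,0,0]],[[-0.216,0,0.115],[0,0,0]]]}}

```text
clock: 9.1
position: [0.5098, 0.0735, 0.2191]
ee_rot: [-1.482, 0.618, -0.617]
force: [0.7, 1.2, 0.3]
width: 0.752
```

{"name": "arm_command", "arguments": {"plan": [[[-0.044,0,0.023],[0,0,0]],[[-0.088,0,0.047],[0,0,0]],[[-0.132,0,0.07],[0,0,0]],[[-0.176,0,0.093],[0,0,0]],[[-0.215,0,0.115],[0,0,0]]]}}

```text
clock: 9.6
position: [0.4397, 0.3077, 0.2191]
ee_rot: [-1.482, 0.617, -0.616]
force: [0.5, 0.5, 0.5]
width: 0.751
```

```bash
python3 go.py .423 .372 .22
```

```text
9.6 [0.4397 0.3077 0.2191] [[0.7049, -0.0009, 0.7093], [-0.7093, -0.0002, 0.7049], [-0.0005, -1.0, -0.0008]] [0.51 0.46 0.52] 0.7505293178966027
[-0.0574 -0.0009  0.0335]
```

{"name": "arm_command", "arguments": {"plan": [[[-0.04,0,0.022],[0,0,0]],[[-0.056,0,0.033],[0,0,0]],[[-0.056,0,0.033],[0,0,0]],[[-0.056,0,0.033],[0,0,0]],[[-0.056,0,0.033],[0,0,0]]]}}

```text
clock: 10.1
position: [0.4261, 0.3667, 0.2194]
ee_rot: [-1.482, 0.619, -0.619]
force: [0.7, 0.3, 0.3]
width: 0.751
```

```bash
python3 look.py a1 wrist
python3 - <<'E'
from h import *;import pickle
d=pickle.load(open("a1.pkl","rb"));p=d["wrist"];s=d["state"]
q=proj(p,np.array([[.423,.372,.036]]),s)[0];print(q)
u,v=q.astype(int)
g=cv2.cvtColor(p["color"],cv2.COLOR_RGB2GRAY);w=((g[v-35:v+35,u-35:u+35]>195)*255).astype(np.uint8)
c,_=cv2.findContours(w,cv2.RETR_EXTERNAL,cv2.CHAIN_APPROX_NONE);c=max(c,key=cv2.contourArea);e=cv2.fitEllipse(cv2.convexHull(c))
q=np.array(e[0])+[u-35,v-35];print(e,q,onz(p,q,.036,s))
E
python3 go.py .423 .372 .07
```

```text
{'clock': np.float64(10.1), 'position': array([0.4261, 0.3667, 0.2194]), 'ee_rot': array([-1.4818,  0.6188, -0.6195]), 'force': array([0.6964, 0.3238, 0.3226]), 'width': np.float64(0.7511)}
[317.58605963 173.13242558]
((36.19428634643555, 35.64869689941406), (40.86552429199219, 42.421600341796875), 147.74412536621094) [318.19428635 173.6486969 ] [0.42388657 0.37205796 0.036     ]
10.15 [0.4262 0.3668 0.2196] [[0.7023, 0.0001, 0.7119], [-0.7119, -0.0008, 0.7023], [0.0006, -1.0, -0.0005]] [0.64 0.23 0.17] 0.7561670488983709
[-0.0061  0.1496  0.0015]
```

View pics/wrist_a1.png

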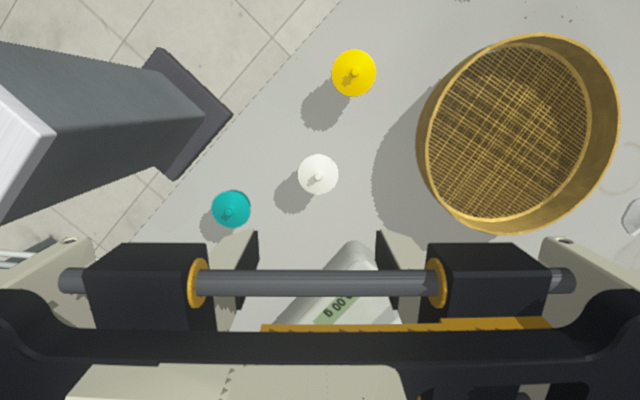

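{"name": "arm_command", "arguments": {"plan": [[[-0.006,0.03,0.002],[0,0,0]],[[-0.006,0.07,0.002],[0,0,0]],[[-0.006,0.11,0.002],[0,0,0]],[[-0.006,0.14,0.002],[0,0,0]],[[-0.006,0.15,0.002],[0,0,0]]]}}

```text
clock: 10.65
position: [0.4219, 0.3717, 0.0671]
ee_rot: [-1.485, 0.62, -0.618]
force: [-0.1, -0.3, -0.0]
width: 0.747
```

{"name": "arm_command", "arguments": {"plan": [[[0,0,0],[0,0,0]],[[0,0,0],[0,0,0]],[[0,0,0],[0,0,0]]]}}

```text
clock: 10.95
position: [0.4236, 0.3749, 0.0715]
ee_rot: [-1.478, 0.616, -0.618]
force: [0.4, 0.3, 0.4]
width: 0.748
```

```bash
python3 look.py a2 wrist,side; python3 go.py .4235 .372 .036
python3 - <<'E'
from h import *;import pickle
d=pickle.load(open("a2.pkl","rb"));print(proj(d["wrist"],np.array([[.4235,.372,.036]]),d["state"]))
E
```

```text
{'clock': np.float64(10.95), 'position': array([0.4236, 0.3749, 0.0715]), 'ee_rot': array([-1.4783,  0.6165, -0.6181]), 'force': array([0.4228, 0.3365, 0.4018]), 'width': np.float64(0.7476)}
11.05 [0.4233 0.3748 0.0712] [[0.704, 0.0016, 0.7102], [-0.7102, 0.0019, 0.704], [-0.0002, -1.0, 0.0025]] [ 0.97 -0.19 -0.01] 0.7515389035811127
[ 0.0022  0.0352 -0.0019]
[[311.97645727 237.38345374]]
```

View pics/wrist_a2.png

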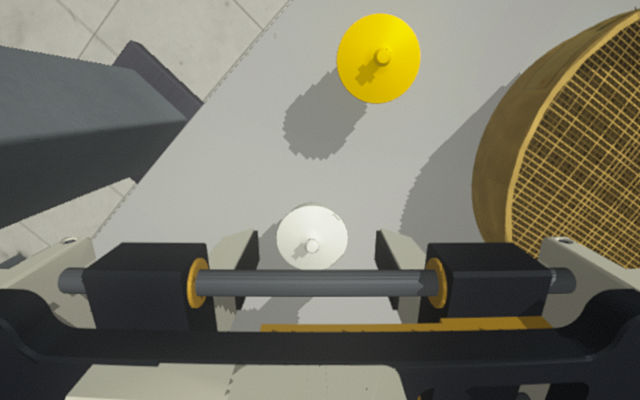

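View pics/side_a2.png

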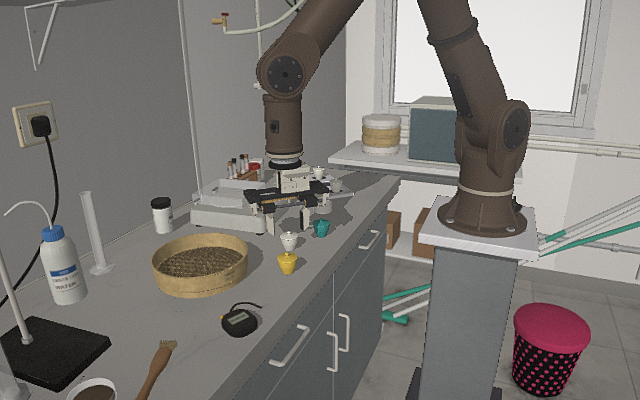

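{"name": "arm_command", "arguments": {"plan": [[[0.002,0.012,-0.002],[0,0,0]],[[0.002,0.027,-0.002],[0,0,0]],[[0.002,0.035,-0.002],[0,0,0]],[[0.002,0.035,-0.002],[0,0,0]],[[0.002,0.035,-0.002],[0,0,0]]]}}

```text
clock: 11.55
position: [0.4226, 0.3713, 0.0346]
ee_rot: [-1.482, 0.617, -0.617]
force: [-0.1, -0.2, 0.1]
width: 0.749
```

{"name": "arm_command", "arguments": {"plan": [[[0,0,0],[0,0,0]],[[0,0,0],[0,0,0]],[[0,0,0],[0,0,0]],[[0,0,0],[0,0,0]],[[0,0,0],[0,0,0]]], "fingers": 1, "squeeze": 12}}

```text
clock: 12.05
position: [0.4228, 0.3716, 0.035]
ee_rot: [-1.481, 0.617, -0.617]
force: [-0.3, -0.3, 2.5]
width: 0.459
```

{"name": "arm_command", "arguments": {"plan": [[[0,-0.01,0],[0,0,0]],[[0,-0.03,0],[0,0,0]],[[0,-0.07,0],[0,0,0]],[[0,-0.115,0],[0,0,0]],[[0,-0.16,0],[0,0,0]]]}}

```text
clock: 12.55
position: [0.4222, 0.3709, 0.1969]
ee_rot: [-1.482, 0.618, -0.617]
force: [1.7, 0.7, -1.0]
width: 0.464
```

```bash
python3 look.py a3 wrist,scene; python3 go.py .5257 -.105 .2
python3 - <<'E'
import cv2
a=cv2.imread("pics/scene_a3.png")[100:280,180:420]
cv2.imwrite("pics/zd.png",cv2.resize(a,None,fx=3.3,fy=3.3,interpolation=cv2.INTER_CUBIC))
E
```

```text
{'clock': np.float64(12.55), 'position': array([0.4222, 0.3709, 0.1969]), 'ee_rot': array([-1.4817,  0.6176, -0.6174]), 'force': array([ 1.7461,  0.675 , -1.0315]), 'width': np.float64(0.4644)}
12.65 [0.4252 0.3734 0.2014] [[0.7038, 0.007, 0.7104], [-0.7104, 0.0078, 0.7037], [-0.0006, -0.9999, 0.0105]] [ 0.54  0.76 -0.69] 0.46267302739703026
[ 0.4106 -0.0016 -0.2653]
```

View pics/zd.png

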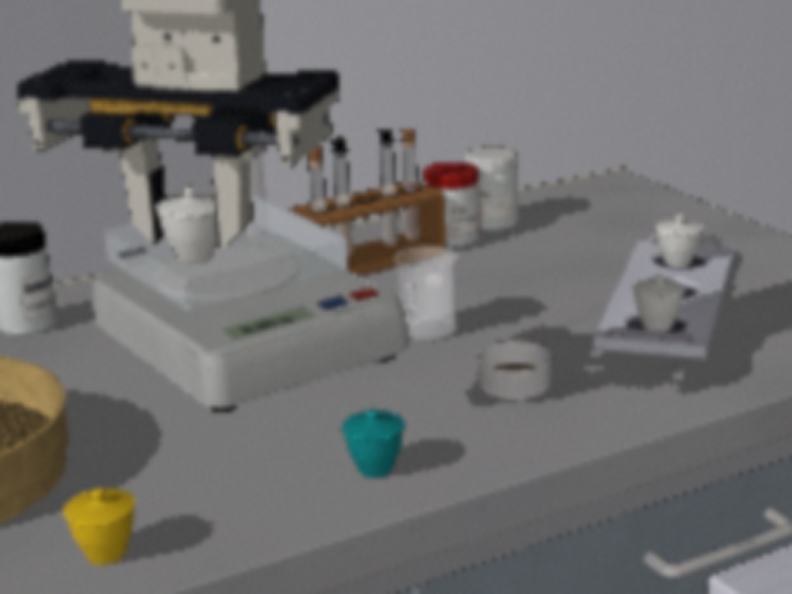

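View pics/wrist_a3.png

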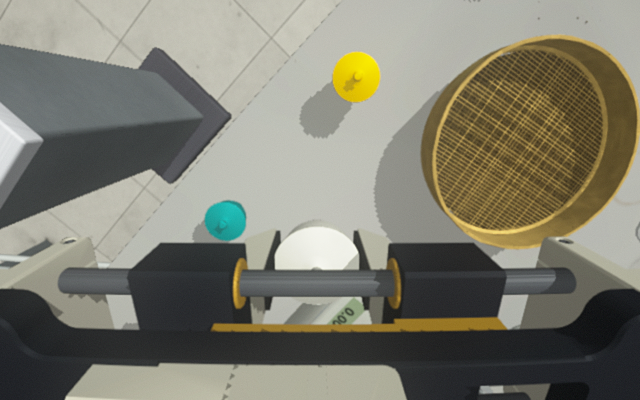

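Held. Transfer to above the middle well.

{"name": "arm_command", "arguments": {"plan": [[[0.035,0,-0.023],[0,0,0]],[[0.076,0,-0.049],[0,0,0]],[[0.117,0,-0.075],[0,0,0]],[[0.158,0,-0.102],[0,0,0]],[[0.199,0,-0.128],[0,0,0]]]}}

```text
clock: 13.15
position: [0.4715, 0.1379, 0.1948]
ee_rot: [-1.481, 0.617, -0.617]
force: [0.6, 0.2, 0.1]
width: 0.465
```

{"name": "arm_command", "arguments": {"plan": [[[0.041,0,-0.026],[0,0,0]],[[0.082,0,-0.053],[0,0,0]],[[0.123,0,-0.08],[0,0,0]],[[0.164,0,-0.106],[0,0,0]],[[0.195,0,-0.126],[0,0,0]]]}}

```text
clock: 13.65
position: [0.5194, -0.0906, 0.1949]
ee_rot: [-1.481, 0.619, -0.619]
force: [0.8, 0.1, -0.5]
width: 0.466
```

{"name": "arm_command", "arguments": {"plan": [[[0,0,0],[0,0,0]],[[0,0,0],[0,0,0]],[[0,0,0],[0,0,0]]]}}

```text
clock: 13.95
position: [0.5193, -0.0859, 0.1945]
ee_rot: [-1.481, 0.617, -0.615]
force: [-0.0, -0.4, -1.1]
width: 0.462
```

```bash
python3 go.py .5257 -.105 .1
```

```text
13.95 [ 0.5193 -0.0859  0.1945] [[0.7051, -0.0008, 0.7091], [-0.7091, 0.0009, 0.7051], [-0.0011, -1.0, 0.0001]] [-0.   -0.42 -1.1 ] 0.46201981002595405
[ 0.0182  0.0945 -0.0089]
```

{"name": "arm_command", "arguments": {"plan": [[[0.018,0.02,-0.009],[0,0,0]],[[0.018,0.05,-0.009],[0,0,0]],[[0.018,0.08,-0.009],[0,0,0]],[[0.018,0.095,-0.009],[0,0,0]],[[0.018,0.095,-0.009],[0,0,0]]]}}

```text
clock: 14.45
position: [0.5243, -0.1042, 0.0977]
ee_rot: [-1.483, 0.619, -0.612]
force: [-0.0, 0.1, -0.2]
width: 0.466
```

{"name": "arm_command", "arguments": {"plan": [[[0,0,0],[0,0,0]],[[0,0,0],[0,0,0]],[[0,0,0],[0,0,0]]]}}

```text
clock: 14.75
position: [0.5267, -0.1061, 0.1008]
ee_rot: [-1.48, 0.615, -0.618]
force: [-0.2, 0.3, -0.4]
width: 0.461
```

```bash
python3 look.py t4 wrist,scene; python3 go.py .5257 -.105 .044
python3 - <<'E'
import cv2
from h import *;import pickle
a=cv2.imread("pics/scene_t4.png")[120:240,320:480]
cv2.imwrite("pics/ze.png",cv2.resize(a,None,fx=5,fy=5,interpolation=cv2.INTER_CUBIC))
d=pickle.load(open("t4.pkl","rb"));p=d["wrist"];s=d["state"]
t=np.linspace(0,6.28,9)[:-1];print(proj(p,np.c_[.5257+.027*np.cos(t),-.105+.027*np.sin(t),0*t+.01],s).round(0).tolist())
E
```

```text
{'clock': np.float64(14.75), 'position': array([ 0.5267, -0.1061,  0.1008]), 'ee_rot': array([-1.4805,  0.6154, -0.6182]), 'force': array([-0.159 ,  0.2696, -0.4253]), 'width': np.float64(0.4611)}
14.85 [ 0.5264 -0.1062  0.1005] [[0.7043, 0.0014, 0.7099], [-0.7099, 0.0001, 0.7043], [0.0009, -1.0, 0.0011]] [ 0.75 -0.51 -0.51] 0.46371433691495406
[-0.0014  0.0565  0.0003]
[[339.0, 226.0], [349.0, 204.0], [340.0, 181.0], [316.0, 171.0], [291.0, 181.0], [282.0, 204.0], [293.0, 226.0], [316.0, 235.0]]
```

View pics/ze.png

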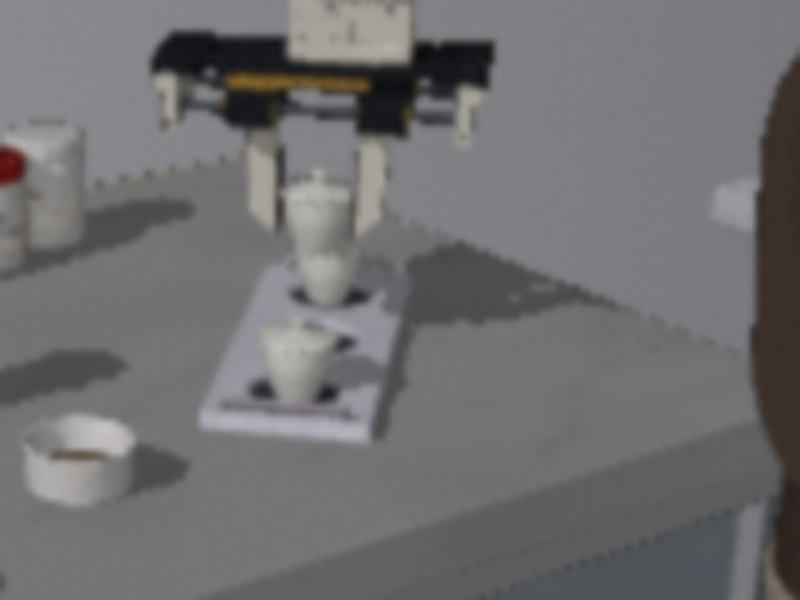

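View pics/wrist_t4.png

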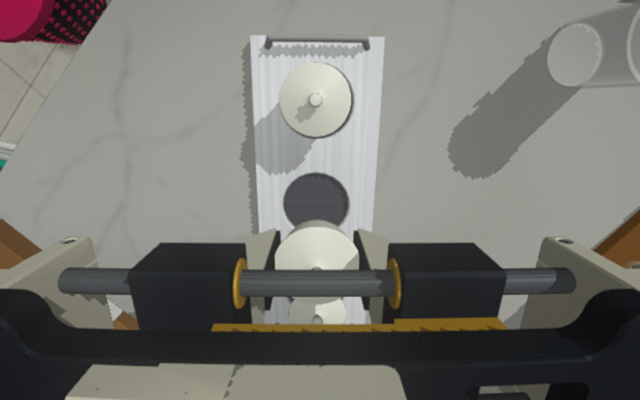

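The middle well shows at cols 283–349 with its top edge at row 172, as predicted. Crucible upright; lowering.

{"name": "arm_command", "arguments": {"plan": [[[-0.001,0.02,0],[0,0,0]],[[-0.001,0.04,0],[0,0,0]],[[-0.001,0.052,0],[0,0,0]],[[-0.001,0.056,0],[0,0,0]],[[-0.001,0.056,0],[0,0,0]]]}}

```text
clock: 15.35
position: [0.5251, -0.1058, 0.0436]
ee_rot: [-1.481, 0.618, -0.617]
force: [0.6, 0.4, -0.4]
width: 0.467
```

{"name": "arm_command", "arguments": {"plan": [[[0,0,0],[0,0,0]],[[0,0,0],[0,0,0]]]}}

```text
clock: 15.55
position: [0.5258, -0.1058, 0.0445]
ee_rot: [-1.481, 0.616, -0.618]
force: [1.6, -0.7, -0.6]
width: 0.463
```

```bash
python3 go.py .5257 -.105 .04
```

```text
15.55 [ 0.5258 -0.1058  0.0445] [[0.704, 0.0013, 0.7102], [-0.7102, -0.0001, 0.704], [0.001, -1.0, 0.0009]] [ 1.57 -0.7  -0.58] 0.46327278959454826
[-0.0006  0.0045  0.0005]
```

{"name": "arm_command", "arguments": {"plan": [[[0,0.002,0],[0,0,0]],[[0,0.0035,0],[0,0,0]],[[0,0.0045,0],[0,0,0]],[[0,0.0045,0],[0,0,0]],[[0,0.0045,0],[0,0,0]]]}}

```text
clock: 16.05
position: [0.5256, -0.1057, 0.0398]
ee_rot: [-1.481, 0.617, -0.618]
force: [-1.4, 0.1, 7.0]
width: 0.463
```

{"name": "arm_command", "arguments": {"plan": [[[0,0,0],[0,0,0]],[[0,0,0],[0,0,0]],[[0,0,0],[0,0,0]],[[0,0,0],[0,0,0]]], "fingers": -0.5}}

```text
clock: 16.45
position: [0.5251, -0.1056, 0.0391]
ee_rot: [-1.481, 0.617, -0.617]
force: [0.0, -0.0, 0.3]
width: 0.733
```

{"name": "arm_command", "arguments": {"plan": [[[0,-0.015,0],[0,0,0]],[[0,-0.05,0],[0,0,0]],[[0,-0.1,0],[0,0,0]],[[0,-0.145,0],[0,0,0]],[[0,-0.18,0],[0,0,0]]]}}

```text
clock: 16.95
position: [0.5255, -0.1059, 0.2219]
ee_rot: [-1.481, 0.616, -0.619]
force: [0.7, -0.5, -0.4]
width: 0.752
```

{"name": "arm_command", "arguments": {"plan": [[[0.04,0,0],[0,0,0]],[[0.07,0,0],[0,0,0]],[[0.07,0,0],[0,0,0]],[[0.07,0,0],[0,0,0]],[[0.07,0,0],[0,0,0]]]}}

```text
clock: 17.45
position: [0.5737, -0.1545, 0.2187]
ee_rot: [-1.481, 0.618, -0.616]
force: [0.3, 0.4, -0.6]
width: 0.748
```

```bash
python3 look.py t5 wrist,scene;  python3 - <<'E'
import cv2
from h import *;import pickle
d=pickle.load(open("t5.pkl","rb"));p=d["wrist"];s=d["state"]
P=np.array([[.5257-.0559*k,-.105+.0573*k,.041] for k in (1,0,-1)]);print(proj(p,P,s))
a=d["scene"]["color"][120:240,340:460,::-1];b=p["color"][0:240,240:400,::-1]
cv2.imwrite("pics/zf.png",np.hstack([cv2.resize(a,(400,400),interpolation=cv2.INTER_CUBIC),cv2.resize(b,(267,400),interpolation=cv2.INTER_CUBIC)]))
g=cv2.cvtColor(p["color"],cv2.COLOR_RGB2GRAY)
E
```

```text
{'clock': np.float64(17.45), 'position': array([ 0.5737, -0.1545,  0.2187]), 'ee_rot': array([-1.4811,  0.6181, -0.6156]), 'force': array([ 0.2938,  0.4179, -0.5544]), 'width': np.float64(0.7476)}
[[317.74755246  28.86619681]
 [316.93108179 114.73522008]
 [316.21927971 189.83881645]]
```

View pics/zf.png

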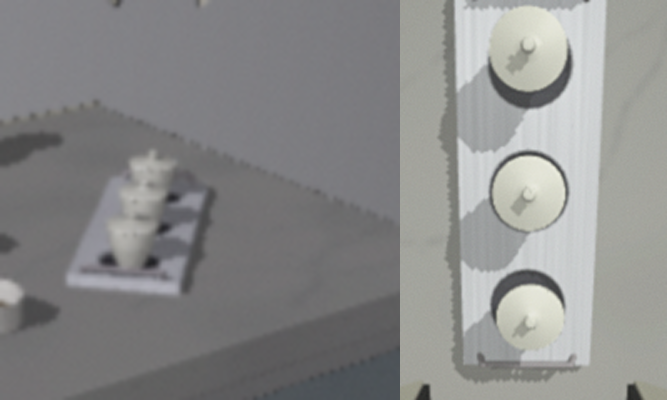

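```bash
python3 -c "
from cell import *
print(observe()['dq'].round(3));print(sign_off())"
```

```text
[-0.001 -0.001  0.003 -0.005 -0.001 -0.     0.001]
the job is handed in; nothing more can be done
None
```

Both white crucibles are in the tray and the job is handed in, at about 17.5 s of the 48 s allowed. `sign_off()` reports no verdict, so what follows is from my own checks.

- **Placement:** I gripped each crucible across the rim and lowered it until the wrist felt floor contact (about 2 N and 7 N) before opening the fingers. The first went into the far end well. The second went into the middle well.
- **Final check:** In the last wrist picture the three rims sit within about 1 px of where well-centred crucibles should appear, roughly 1 mm. All three look upright, and crucible_3 is still in its well. The gripper was about 0.2 m above the tray with nothing in it, and the arm was at rest.
- **Tray heading:** My different readings put the tray's yaw at −45 to −46°. One, from the left tray edge, gave −48.6°. I dropped that reading because a shadow or crucible had spoiled one of its points.
- **Arm lag:** The measured tool position lagged or swung by several millimetres just after each move, so I let it settle and corrected before every grasp and placing.

No check failed at the end. The turquoise and yellow look-alikes and the tin were left alone.

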